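Press a facing slip onto a glued block and keep the lever held

TASK

Slide the one facing slip that is big enough to cover the whole face of the block straight up out of the slotted rack, stand it on its edge on the bed of the press in the gap between the block and the platen, centred so that it covers the block's face, and let go of it. Then push the spring-loaded lever down until its handle is level, never forcing it clearly below level, and finish while still holding it there, so that the platen keeps the slip flat against the block while the glue grabs. Leave the other slips and the things lying about where they are.

Things in the scene. Friction and masses are not known exactly. Their poses are not given: they have to be found in the camera images.
- press: Glue press fixed on the bench: plywood bed 150 mm (x) by 245 mm (y from -135 to +110), 18 mm thick; a wooden block at its +y end, a steel push-lever clamp at its -y end. Origin on the bench top under the bed, z up; y is the clamping direction, from lever to block (roughly the robot's left); x roughly away from the robot. Everything by the gap stays below z = 108 mm.
- workblock: The block to be faced, 110 mm long (press x, centred on x = 0) by 45 mm thick by 90 mm high, plain wood, fixed in the press against a backstop. Its face to be covered looks to the press's -y and lies in the plane press y = 40 mm, from z = 18 to z = 108 mm. Origin: centre of its underside.
- bed_spot (a point): Where the centre of the slip's lower edge stands in the end: press (0, 36, 18) mm, on the bed, half the slip's thickness from the block's face; axes as the press. The open gap between platen and block is 22 mm wide, press y = 18 to 40 mm, open above and at its ends. A slip let go anywhere in it may lean a little; the platen pushes it home.
- platen: Cork-faced pad, 90 mm wide, 66 mm high, 12 mm thick, top at press z = 95 mm, on a spring at the plunger's end; slides along press y. The lever moves the plunger 55 mm per rad towards the block; the pad meets a slip standing at the block at about 0.25 rad, then its force grows from about 3 N to 11 N at level. Origin: middle of its back.
- lever_angle (a joint): Angle of the spring-loaded lever (rad): 0 = at rest, handle raised 0.42 rad (24 deg) above level; grows as the handle is pushed down; 0.42 = handle level, the right pressure; end stop at 0.66. It springs back when let go. Holding it level takes about 7 N straight down at handle_top.
- lever_pivot (a point): Axis of the lever, at press (0, -60, 105) mm; the axis runs along press x. With the lever level, its handle's mid-line is at this height.
- lever: The push lever: flat steel arm that ends in a rounded wooden hand grip 30 mm wide, 90 mm long, 22 mm thick, whose middle is 142 mm from the pivot. Origin on the pivot axis; its x is the axis, its -y points out along the grip, its z out of the grip's upper face. At rest the grip points away from the block (press -y) and upward.
- handle_top (a point): Point on the upper face of the grip, 147 mm from the pivot along the lever and 11 mm above the lever's mid-line: a good place to press. At rest it is at about press (0, -190, 175) mm, level at press (0, -207, 116) mm.
- rack: Slotted wooden rack fixed on the bench, 150 mm (x) by 162 mm (y) by 45 mm high, with three parallel slots along its x, at rack y = -50, 0 and +50 mm, each 10 mm wide and 35 mm deep (slot floor 10 mm above the bench), open at the top and ends. Origin: centre of its underside on the bench.
- slip_full: Slip of light wood, 128 mm wide (its x), 8 mm thick (y), 120 mm high (z): the only one both wider than the block is long (110 mm) and higher than the block (90 mm). Stands upright in one of the slots, which one varies; top edge 130 mm above the bench. Origin: centre of its lower edge. About 75 g.
- slip_narrow: Like slip_full but only 86 mm wide (120 mm high): too narrow. Stands in another slot. Origin: centre of its lower edge.
- slip_low: Like slip_full but only 76 mm high (128 mm wide): too low. Stands in another slot. Origin: centre of its lower edge.
- sanding_block: Sanding block, 60 x 107 x 30 mm high, lying on the bench between press and rack. Origin: centre of its underside. Not to be disturbed.
- glue_bottle: Yellow glue bottle with a brown spout, 46 mm across and 156 mm high, standing to the right of the press. Origin: centre of its underside. Not to be disturbed.
- pencil_flat: Flat red carpenter's pencil, 176 mm long, lying to the right of the press. Not to be disturbed.
- wax_tin: Flat dark round tin, 77 mm across, 32 mm high, at the back left. Not to be disturbed.
- offcut_9: Small wood offcut, 45 x 45 x 20 mm, at the back left. Not to be disturbed.

How it is judged (in metres and radians):
On the way, in this order (a step that is already met when the one before it is completed fails the run):
1. the big slip has been drawn straight up, clear of its slot, above the rack (height (world z) of slip_full above 0.048 m and x of slip_full in the frame of rack between -0.04 and 0.04 m), for 0.1 s.
2. the big slip stands in the gap on the bed, centred on the block and let go, the lever not yet pressed (x of slip_full in the frame of press between -0.009 and 0.009 m and z of slip_full in the frame of press below 0.023 m and y of slip_full in the frame of press between 0.018 and 0.041 m and angle between slip_full's own z axis and vertical below 0.3 rad and contact force between the fingers and slip_full below 0.1 N and value of joint lever_angle below 0.1 rad), for 0.2 s.
At the end, for the whole second after the job is handed in: Handle still held down (over 1.5 N), level within 4.5 deg (joint 0.34 to 0.50); big slip on the bed, flat on the block within 3 deg, centred within 9 mm, squeezed by 4 to 20 N between platen and block, untouched by the fingers; other slips and loose things within 30 mm of their places (x of slip_full in the frame of press between -0.009 and 0.009 m and z of slip_full in the frame of press below 0.023 m and y of slip_full in the frame of press between 0.031 and 0.041 m and angle between the y axis of slip_full and the y axis of press, either way round below 0.05 rad and angle between slip_full's own z axis and vertical below 0.05 rad and value of joint lever_angle between 0.34 and 0.5 rad and contact force between any of the fingers, the arm and lever above 1.5 N and contact force between platen and slip_full between 4 and 20 N and contact force between slip_full and workblock above 3 N and contact force between the fingers and slip_full below 0.1 N and distance of each of slip_narrow, slip_low, glue_bottle, sanding_block, pencil_flat, wax_tin, offcut_9 from where it was at the start of the episode below 0.03 m); the arm keeps its last pose, push and grip.
It fails at once if the lever is forced clearly below level (more than 8 deg) (value of joint lever_angle above 0.56 rad).
It fails at once if one of the other slips or a bystander is disturbed (moved more than 30 mm) (distance of any of slip_narrow, slip_low, glue_bottle, sanding_block, pencil_flat, wax_tin, offcut_9 from where it was at the start of the episode above 0.03 m).
It also fails if it takes over 48 s, if anything falls off the work surface, if the arm or the gripper's body presses on something with over 40 N, if the wrist force passes 120 N, or if a joint passes its speed limit or range.

ROBOT

A 6-joint arm with a two-finger parallel gripper is mounted at the origin on a cart in front of the work surface, level with it; the furniture and walls round the work are solid. World frame = base frame: x ahead of the robot, y to its left, z up, the work surface at z = 0. Lengths are in mm, angles in rad, forces in N, time in s.
With the tool pointing down it reaches from about 350 to 975 mm from the base axis. Payload 7.1 kg.
Tool frame: the origin (TCP) lies midway between the tips of the shut fingers; the grasp point (between the pads) lies 19 mm behind it (ctrl.tcp_to_grasp is the distance from the TCP to the grasp point, in mm); z points along the fingers, y is the line along which they close (so a half turn about z gives the same grasp; the last joint's range is limited). The gripper opens to 88 mm and grips with 3 to 60 N. Pads are 20 mm wide; open, the fingers measure 115 mm over their backs; the gripper's body (75 mm by 178 mm) begins 61 mm behind the grasp point.
Start: joints at [-1.306, 0.423, 1.63, -0, 1.089, -0.019], TCP at [175.022, -599.977, 222.675] pointing down, gripper open.
Joint ranges: [-3, 3], [-0.9, 2.11], [0.09, 2.58], [-1.31, 4.45], [0.11, 2.69], [-2.54, 2.54]. Speed limits (rad/s): [2.39, 2.39, 3.01, 3.14, 3.14, 3.14].

INTERFACE

Orientations are given as a rotation vector (axis times angle).
In Python, from workcell import get_obs, cams, ticket, boxes_of, ctrl gives the robot as it stands.
- The arm moves only by the shell command python3 -m creep 'ROWS' [OPENING]. ROWS is JSON, one flat list of numbers, 4 for each row, row after row: the shift along the world's x, y, z in m, then the turn about the world's z in rad. In form: [tx, ty, tz, spin, tx, ty, tz, spin, ...]. A call has 1 to 10 rows; each row is the pose to reach, as a shift and turn from the pose commanded when the call began; what a row does not reach only later rows make up. A row lasts 1/12 s, in which the tool goes at most 41.7 mm and 7.16 degrees, less where a joint would pass 70% of its speed; a pose out of reach is approached as far as the arm can. A call with a gripper value outside its range is refused whole. OPENING is the opening, from 0 (shut) to 1 (fully open), set as the call begins (- or left out, the last holds). The fingers move at their own pace and stop on an object; the grip force is fixed at half the most. Time passes only in rows, so rows that repeat a pose let the fingers close. It gives the time, the measured TCP pose, the force, the opening and the grip force at its end, in the units of the state.
- get_obs(): the state, without advancing time (a new reading comes with each control period).
- cams.get_image(name): name is "side" or "top"; returns (picture, depth): 384x512x3 uint8, red, green, blue; 384x512 float32, mm along the optical axis (not along the pixel's ray), 0 where there is no reading.
- cams.get_calibration(name): a dict with "mtx" (3x3 intrinsics, pixels), "R" (3x3) and "t" (3): a world point X has camera coordinates R X + t. Camera axes: x right, y down, z forward; pixel columns grow to the right and rows downward; lengths in mm; the calibration is good to about 2 mm. A picture is of the moment at which its call begins. get_calibration takes no time and is no camera call.
- ticket.close_job(): hands the job in; it is judged then, once.
Trained networks look in the newest picture that a camera, given by its name, has taken for a name from the list of things; names that differ only in an ending like _2 or _b are one class to them, and where a whole thing is asked for, a point or a joint stands for the part that bears it (a point fixed in the world has none). Each returns a list of dicts, best first, with "score" (0 to 1); they miss things now and then, are a little off and sometimes report something else, mostly with a low value. They report only what shows in the picture. A call takes as long as a camera call.
- boxes_of(camera, target): "centre" ([column, row] in pixels, amid what is visible of it).
The state is a dict: "t": time; "qpos": joint angles; "qvel": joint speeds; "joint_torque": joint torques, N m; "ee_pos": TCP position; "orientation": TCP orientation; "ft_force": force on the tool from outside, world axes, zero at the start; "moment": the same for the moment, N m; "width": finger opening in mm; "grasp_force": force on a finger pad.
Only numpy, scipy, OpenCV 4.12 (cv2) and the standard library are available. Lean on these libraries where they do the work, as an engineer would, in place of code of your own. Each camera call takes 0.05 s, during which the arm holds its last target. There are 200 camera calls.

## Working session

There is one attempt and no reset: what is moved stays moved. The work goes in short steps, Python scripts to look and compute and a shell command to move; the robot and the scene stay as the last step left them, time stands still between calls to the robot, and variables do not carry over. Pictures are saved under pics/ and viewed, at most 10 in all, crops included, and the job is handed in when it is done.

```bash
mkdir -p pics; ls; cat > h.py <<'E'
import numpy as np, cv2
from workcell import get_obs, cams, ticket, boxes_of, ctrl
def cloud(n):
    im,d=cams.get_image(n); c=cams.get_calibration(n)
    v,u=np.indices(d.shape); K=np.array(c["mtx"]); R=np.array(c["R"]); t=np.array(c["t"]).ravel()
    P=np.stack([(u-K[0,2])/K[0,0]*d,(v-K[1,2])/K[1,1]*d,d],-1)
    W=(P-t)@R; W[d<=0]=np.nan
    return im,d,W
def save(n,im): cv2.imwrite(n,cv2.cvtColor(im,cv2.COLOR_RGB2BGR))
E
python3 - <<'E'
from h import *
for n in("top","side"):
    im,d,W=cloud(n); save(f"pics/{n}0.png",im); np.savez(f"{n}0.npz",im=im,d=d,W=W)
    c=cams.get_calibration(n);print(n,-np.array(c["R"]).T@np.array(c["t"]).ravel())
o=get_obs();print({k:np.round(v,3) for k,v in o.items()},ctrl.tcp_to_grasp)
E
```

```text
pics
top [ 375.33451122 -150.84810573 1405.46644855]
side [  224.47082767 -1348.81803338   906.80536035]
{'t': np.float64(0.1), 'qpos': array([-1.306,  0.424,  1.631, -0.   ,  1.089, -0.019]), 'qvel': array([-0.001, -0.001, -0.003,  0.   ,  0.001,  0.002]), 'joint_torque': array([-1.0000e-03, -5.4561e+01, -2.7432e+01,  6.4000e-02,  1.9000e-02,
       -0.0000e+00]), 'ee_pos': array([ 174.886, -599.505,  221.969]), 'orientation': array([-3.109, -0.444,  0.   ]), 'ft_force': array([0.224, 0.075, 0.675]), 'moment': array([ 0.012, -0.058, -0.017]), 'grasp_force': np.float64(0.0), 'width': np.float64(87.63)} 18.700000000000003
```

View pics/top0.png

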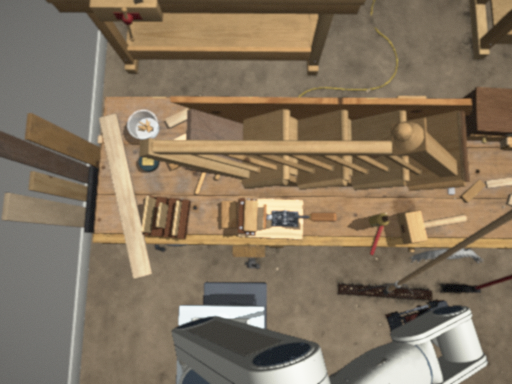

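View pics/side0.png

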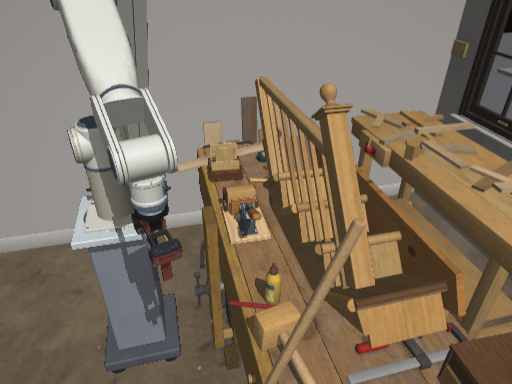

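The top view shows the rack near (165,217) with three slips and the press near (275,218). Its block is near (247,216) and the lever grip near (322,216). The railing stands behind. Next I'll zoom in and measure.

```bash
python3 - <<'E'
from h import *
z=np.load("top0.npz"); im,W=z["im"],z["W"]
a=cv2.resize(im[185:250,130:350],None,fx=3.6,fy=3.6,interpolation=cv2.INTER_CUBIC)
hz=np.clip(np.nan_to_num(W[185:250,130:350,2])*1.6,0,255).astype(np.uint8)
b=cv2.resize(cv2.applyColorMap(hz,cv2.COLORMAP_JET)[:,:,::-1],None,fx=3.6,fy=3.6,interpolation=cv2.INTER_NEAREST)
save("pics/zoom.png",np.vstack([a,b]))
for t in["press","workblock","rack","slip_full","slip_narrow","slip_low","sanding_block","lever","platen","glue_bottle"]:
    for c in("top",):
        for r in boxes_of(c,t)[:3]:
            u,v=np.round(r["centre"]).astype(int); print(t,c,round(r["score"],2),u,v,np.round(W[v,u]))
print(np.array(cams.get_calibration("top")["mtx"])[0,0])
E
```

```text
press top 0.95 280 216 [ 484. -219.   67.]
workblock top 0.78 250 216 [ 480. -109.  107.]
rack top 0.84 171 222 [458. 191.  47.]
slip_full top 0.81 145 215 [477. 265. 127.]
slip_low top 0.54 176 217 [474. 163.  88.]
sanding_block top 0.93 229 214 [492. -26.  33.]
sanding_block top 0.28 377 243 [ 391. -593.    8.]
lever top 0.86 316 218 [ 471. -338.  160.]
platen top 0.42 265 220 [ 467. -163.   97.]
glue_bottle top 0.65 381 221 [ 467. -576.  116.]
360.42632146270256
```

View pics/zoom.png

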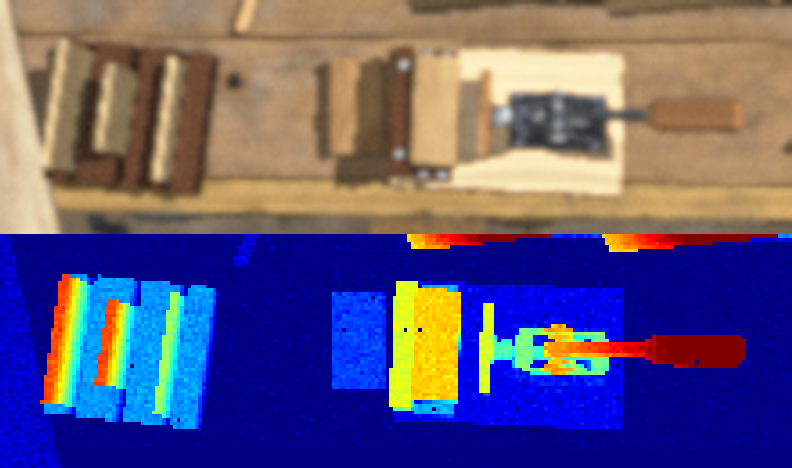

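The leftmost slip (zoom 50–70, 275–400) is both tall and wide, so it is slip_full. The middle one is narrow and the right one is low. Next I'll fit the poses.

```bash
cat > fit.py <<'E'
from h import *
z=np.load("top0.npz"); W=z["W"]
def sel(x,y,zz):
    P=W[185:250,130:350].reshape(-1,3)
    m=(P[:,0]>x[0])&(P[:,0]<x[1])&(P[:,1]>y[0])&(P[:,1]<y[1])&(P[:,2]>zz[0])&(P[:,2]<zz[1]); return P[m]
def rect(n,P):
    (c,s,a)=cv2.minAreaRect(P[:,:2].astype(np.float32)); print(n,len(P),"c",np.round(c,1),"s",np.round(s,1),"a",round(a,2),"z",np.round(np.median(P[:,2]),1))
E
python3 - <<'E'
from fit import *
rect("full",sel((380,580),(225,310),(118,140)))
rect("narrow",sel((380,580),(175,245),(118,140)))
rect("low",sel((380,580),(110,190),(76,100)))
rect("rack",sel((380,580),(80,300),(35,140)))
rect("rack top",sel((380,580),(80,300),(38,52)))
rect("block",sel((400,560),(-160,-75),(102,116)))
rect("back+block",sel((400,560),(-160,-60),(90,116)))
rect("bed",sel((380,580),(-335,-148),(12,24)))
rect("platen",sel((380,580),(-180,-155),(80,104)))
P=sel((380,580),(-335,-148),(14,22)); print(np.percentile(P,[0,1,99,100],axis=0).round())
rect("grip",sel((400,560),(-440,-300),(125,260)))
P=sel((400,560),(-440,-300),(125,260))
for y in range(-430,-300,15):
    q=P[abs(P[:,1]-y)<6]; 
    if len(q):print(y,np.median(q,0).round(1),np.ptp(q[:,0]).round())
rect("sand",sel((400,580),(-60,10),(20,45)))
# line fit of full slip, edges
P=sel((380,580),(225,310),(118,140)); v=cv2.fitLine(P[:,:2].astype(np.float32),cv2.DIST_HUBER,0,.01,.01).ravel();print(v,np.degrees(np.arctan2(-v[0],v[1])))
for x in range(400,560,15):
    q=P[abs(P[:,0]-x)<7.5]
    if len(q):print(x,q[:,1].min().round(),q[:,1].max().round(),np.median(q[:,1]).round(1))
E
```

```text
full 111 c [482.  265.8] s [ 10.2 125.9] a 85.25 z 127.8
narrow 74 c [479.4 215.5] s [ 8.7 84.2] a 83.99 z 128.2
low 91 c [472.8 166. ] s [  9.3 123.3] a 84.57 z 84.3
rack 1650 c [478.2 213.6] s [158.6 150. ] a 84.7 z 46.9
rack top 966 c [478.2 213.6] s [158.6 150. ] a 84.7 z 44.1
block 377 c [ 483.3 -110.5] s [ 44.9 109.6] a 88.52 z 107.1
back+block 626 c [ 484.7 -111.8] s [124.5  94.6] a 0.64 z 104.7
bed 1078 c [ 479.8 -227.2] s [158.3 150.3] a 89.93 z 17.5
platen 83 c [ 481.6 -160.9] s [88.1 11. ] a 0.48 z 93.7
[[ 405. -306.   14.]
 [ 405. -306.   14.]
 [ 554. -149.   22.]
 [ 555. -148.   22.]]
grip 252 c [ 474.9 -351.9] s [103.5  27.4] a 88.63 z 170.4
-400 [ 474.1 -398.2  185. ] 27.0
-385 [ 473.6 -385.1  183. ] 27.0
-370 [ 473.9 -369.8  177. ] 27.0
-355 [ 474.4 -354.5  170.3] 27.0
-340 [ 476.2 -340.7  163.4] 27.0
-325 [ 476.6 -324.8  156. ] 25.0
-310 [ 477.2 -312.   146.7] 17.0
sand 401 c [493.2 -25.1] s [101.2  54.5] a 1.21 z 29.5
[ 9.9539405e-01 -9.5868289e-02  4.8225616e+02  2.6422424e+02] -95.50129
415 269.0 275.0 272.6
430 265.0 272.0 268.7
445 263.0 273.0 267.2
460 263.0 272.0 267.2
475 263.0 268.0 264.6
490 260.0 270.0 263.8
505 258.0 267.0 262.0
520 257.0 264.0 260.6
535 257.0 265.0 259.0
550 257.0 262.0 259.4
```

```bash
python3 -m creep '[0.225,0.3,0.04,-0.38,0.225,0.3,0.04,-0.38,0.225,0.3,0.04,-0.38,0.225,0.3,0.04,-0.38,0.225,0.3,0.04,-0.38,0.225,0.3,0.04,-0.38,0.225,0.3,0.04,-0.38,0.225,0.3,0.04,-0.38,0.225,0.3,0.04,-0.38,0.225,0.3,0.04,-0.38]' 0.45
python3 -m creep '[0.082,0.38,0,0,0.082,0.38,0,0,0.082,0.38,0,0,0.082,0.38,0,0,0.082,0.38,0,0,0.082,0.38,0,0,0.082,0.38,0,0,0.082,0.38,0,0,0.082,0.38,0,0,0.082,0.38,0,0]'
python3 -m creep '[0,0.185,0,0,0,0.185,0,0,0,0.185,0,0,0,0.185,0,0,0,0.185,0,0,0,0.185,-0.03,0,0,0.185,-0.06,0,0,0.185,-0.08,0,0,0.185,-0.08,0,0,0.185,-0.08,0]'
python3 - <<'E'
from h import *
from scipy.spatial.transform import Rotation as R
o=get_obs();print(o["t"],o["ee_pos"],o["width"],o["qpos"].round(2));Y=R.from_rotvec(o["orientation"]).as_matrix()[:,1];print(np.degrees(np.arctan2(Y[1],Y[0])))
E
```

```text
t: 1.43
ee_pos: [403.2, -295.8, 263.7]
orientation: [-3.138, 0.144, -0.004]
ft_force: [0.4, 0.2, -0.2]
width: 39.5
grasp_force: 0.0
t: 2.27
ee_pos: [483.0, 84.0, 263.0]
orientation: [-3.137, 0.147, -0.002]
ft_force: [-0.5, -0.8, -0.4]
width: 39.5
grasp_force: 0.0
t: 3.1
ee_pos: [481.7, 264.5, 182.1]
orientation: [3.137, -0.151, -0.003]
ft_force: [0.1, 0.4, -0.3]
width: 39.6
grasp_force: 0.0
3.1 [481.69176086 264.51730068 182.08699141] 39.59020383667232 [ 0.48  0.37  1.83 -0.    0.95  2.15]
-95.5237517142399
```

```bash
python3 -m creep '[0,0,-0.03,0,0,0,-0.055,0,0,0,-0.07,0,0,0,-0.079,0,0,0,-0.079,0,0,0,-0.079,0]'
python3 -m creep '[0,0,0,0,0,0,0,0,0,0,0,0,0,0,0,0,0,0,0,0,0,0,0,0,0,0,0,0,0,0,0,0]' 0
```

```text
t: 3.6
ee_pos: [483.0, 265.3, 104.9]
orientation: [-3.137, 0.151, -0.002]
ft_force: [0.0, -0.1, 0.2]
width: 39.7
grasp_force: 0.0
t: 4.27
ee_pos: [482.4, 266.0, 104.1]
orientation: [-3.136, 0.151, -0.001]
ft_force: [-1.8, 4.9, 2.1]
width: 8.0
grasp_force: 29.9
```

```bash
python3 -m creep '[0,0,0.01,0,0,0,0.02,0,0,0,0.03,0,0,0,0.04,0,0,0,0.06,0,0,0,0.08,0,0,0,0.1,0,0,0,0.12,0,0,0,0.14,0,0,0,0.15,0]'
python3 -m creep '[0,0,0.01,0,0,0,0.01,0]'
python3 - <<'E'
from h import *
im,d,W=cloud("side"); top=cloud("top")
np.savez("s1.npz",W=W,Wt=top[2])
a=cv2.resize(im[100:260,120:320],None,fx=3,fy=3,interpolation=cv2.INTER_CUBIC)
b=cv2.resize(top[0][150:300,100:250],None,fx=2.6,fy=2.6,interpolation=cv2.INTER_CUBIC)
o=np.zeros((480,800,3),np.uint8); o[:480,:600]=a; save("pics/lift.png",a); save("pics/liftt.png",b)
E
```

```text
t: 5.1
ee_pos: [482.6, 264.7, 256.3]
orientation: [-3.138, 0.151, -0.004]
ft_force: [0.2, 0.5, -0.9]
width: 8.0
grasp_force: 30.0
t: 5.27
ee_pos: [482.7, 265.1, 265.4]
orientation: [-3.137, 0.151, -0.004]
ft_force: [0.6, 0.3, -0.8]
width: 7.7
grasp_force: 30.0
```

View pics/lift.png

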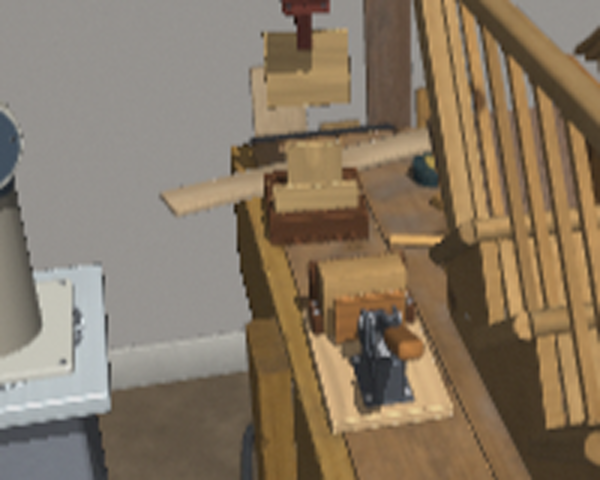

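View pics/liftt.png

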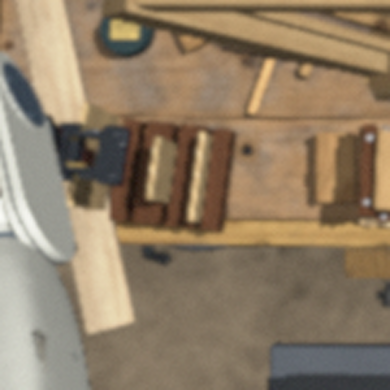

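The side view shows the big slip held level above the rack (zoom 265–350, 30–105). The other two slips still stand in their slots. Next I'll measure the held slip and refine the press yaw.

```bash
python3 - <<'E'
from h import *
P=np.load("s1.npz")["W"].reshape(-1,3)
m=(abs(P[:,1]-262)<25)&(abs(P[:,0]-482)<100)&(P[:,2]>150)&(P[:,2]<280); Q=P[m]
print(len(Q),np.percentile(Q,[0,2,50,98,100],axis=0).round(1))
r=cv2.minAreaRect(Q[:,[0,2]].astype(np.float32));print(r)
low=Q[Q[:,2]<230];print((low[:,0].min()+low[:,0].max())/2)
o=np.load("side0.npz")["W"].reshape(-1,3)
from fit import sel
def line(n,P):
    v=cv2.fitLine(P[:,:2].astype(np.float32),cv2.DIST_HUBER,0,.01,.01).ravel();print(n,len(P),v.round(3))
line("platen",sel((420,530),(-180,-155),(80,104)))
B=sel((400,560),(-160,-75),(100,116))
e=np.array([[x,B[abs(B[:,0]-x)<2.5][:,1].min(),0] for x in range(436,533,5)]);line("face edge",e);print(e[:,1].round(1))
# side-camera block front face & top extents
m=(o[:,1]>-165)&(o[:,1]<-120)&(abs(o[:,0]-483)<70)&(o[:,2]>98)&(o[:,2]<115);Q=o[m];print(len(Q),np.percentile(Q,[0,2,50,98,100],axis=0).round(1))
m=(o[:,1]>-130)&(o[:,1]<-95)&(abs(o[:,0]-483)<80)&(o[:,2]>102)&(o[:,2]<115);Q=o[m];print("side block",len(Q),cv2.minAreaRect(Q[:,:2].astype(np.float32)))
E
```

```text
627 [[423.6 242.4 168.7]
 [426.2 247.9 174.1]
 [487.7 259.  227. ]
 [549.7 269.8 277.4]
 [551.8 277.3 279.8]]
((487.71929931640625, 224.23617553710938), (111.06700134277344, 128.2235107421875), 89.97576904296875)
487.59790603434624
platen 83 [ 9.99000e-01 -4.40000e-02  4.81418e+02 -1.60910e+02]
face edge 20 [ 9.99000e-01 -3.40000e-02  4.83700e+02 -1.31651e+02]
[-130.8 -130.8 -130.7 -130.6 -130.6 -130.6 -130.4 -159.2 -130.2 -130.3
 -130.  -129.9 -130.  -133.4 -133.4 -133.3 -133.3 -133.2 -133.1 -133.1]
108 [[ 431.4 -139.3   98. ]
 [ 433.3 -138.1   98.1]
 [ 487.  -131.3  106.1]
 [ 538.7 -120.4  110.6]
 [ 540.5 -120.2  111.3]]
side block 136 ((486.1204528808594, -112.6562728881836), (108.70639038085938, 33.74099349975586), 0.41416308283805847)
```

```bash
python3 -m creep '[-0.001,-0.03,0,0,-0.001,-0.065,0,0.02,-0.001,-0.1,0,0.059,-0.001,-0.135,0,0.059,-0.001,-0.17,0,0.059,-0.001,-0.205,0,0.059,-0.001,-0.24,0,0.059,-0.001,-0.275,0,0.059,-0.001,-0.31,0,0.059,-0.001,-0.34,0,0.059]'
python3 -m creep '[0,-0.025,0,0,0,-0.045,0,0,0,-0.06,0,0,0,-0.066,0,0,0,-0.066,-0.01,0,0,-0.066,-0.02,0,0,-0.066,-0.025,0,0,-0.066,-0.025,0,0,-0.066,-0.025,0]'
python3 - <<'E'
from h import *
im,d,W=cloud("side")
save("pics/over.png",cv2.resize(im[120:250,180:300],None,fx=4.6,fy=4.6,interpolation=cv2.INTER_CUBIC))
P=W.reshape(-1,3)
m=(abs(P[:,1]+142)<25)&(abs(P[:,0]-485)<100)&(P[:,2]>135)&(P[:,2]<255); Q=P[m]
print(len(Q),np.percentile(Q,[0,2,50,98,100],axis=0).round(1), cv2.minAreaRect(Q[:,[0,2]].astype(np.float32)))
L=Q[Q[:,2]<205]; v=cv2.fitLine(L[:,:2].astype(np.float32),cv2.DIST_HUBER,0,.01,.01).ravel();print(v)
print(get_obs()["ee_pos"])
E
```

```text
t: 6.2
ee_pos: [479.8, -76.9, 262.3]
orientation: [-3.141, 0.059, 0.004]
ft_force: [1.0, 0.3, -0.9]
width: 8.3
grasp_force: 30.0
t: 6.95
ee_pos: [480.6, -140.0, 237.9]
orientation: [-3.14, 0.057, 0.003]
ft_force: [-0.7, -0.5, -0.8]
width: 7.7
grasp_force: 30.0
876 [[ 420.7 -166.3  137.5]
 [ 422.8 -153.8  145.7]
 [ 483.8 -145.4  201. ]
 [ 546.2 -139.5  253. ]
 [ 584.9 -134.2  254.9]] ((503.3487243652344, 198.27194213867188), (115.30397033691406, 166.62771606445312), 87.80818176269531)
[ 9.9930477e-01 -3.7282780e-02  4.8355478e+02 -1.4506154e+02]
[ 481.02452952 -140.24351045  238.4140862 ]
```

View pics/over.png

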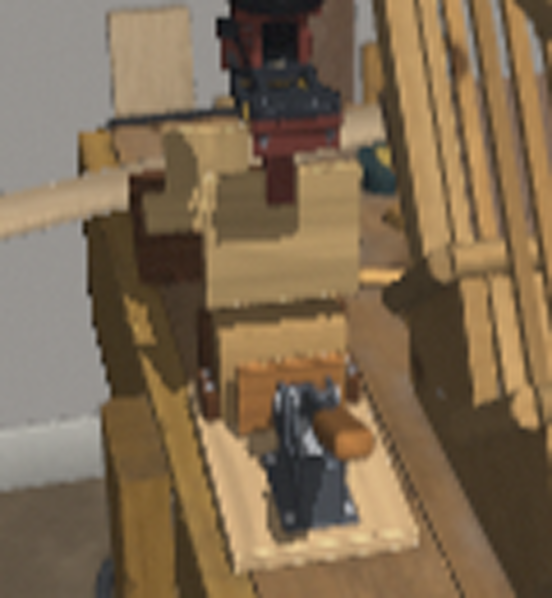

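The slip hangs level over the gap (zoom 205–360, 160–310), within about 1 mm of the block's centre. I'll lower it now.

```bash
python3 -m creep '[0.001,0,-0.02,0,0.001,0,-0.045,0,0.001,0,-0.065,0,0.001,0,-0.085,0,0.001,0,-0.1,0,0.001,0,-0.11,0,0.001,0,-0.118,0,0.001,0,-0.122,0,0.001,0,-0.125,0,0.001,0,-0.126,0]'
python3 -m creep '[0,0,0,0,0,0,0,0]'
```

```text
t: 7.83
ee_pos: [482.4, -141.0, 112.9]
orientation: [3.141, -0.058, 0.001]
ft_force: [-0.4, -0.2, -1.1]
width: 8.2
grasp_force: 30.0
t: 8.0
ee_pos: [482.4, -141.1, 113.2]
orientation: [3.141, -0.059, 0.002]
ft_force: [0.2, 0.2, -0.2]
width: 7.7
grasp_force: 30.0
```

```bash
python3 -m creep '[0,0,-0.0007,0,0,0,-0.0014,0,0,0,-0.0014,0]'
python3 -m creep '[0,0,0,0,0,0,0,0,0,0,0,0,0,0,0,0,0,0,0,0,0,0,0,0]' 0.4
python3 -m creep '[0,0,0.015,0,0,0,0.03,0,0,0,0.05,0,0,0,0.08,0,0,0,0.11,0,0,0,0.14,0,0,0,0.14,0]'
python3 - <<'E'
from h import *
im,d,W=cloud("side")
save("pics/rel.png",cv2.resize(im[120:250,180:300],None,fx=4.6,fy=4.6,interpolation=cv2.INTER_CUBIC))
P=W.reshape(-1,3)
m=(abs(P[:,1]+142)<22)&(abs(P[:,0]-485)<75)&(P[:,2]>112)&(P[:,2]<150); Q=P[m]
print(len(Q),np.percentile(Q,[0,2,50,98,100],axis=0).round(1), cv2.minAreaRect(Q[:,[0,2]].astype(np.float32)))
E
```

```text
t: 8.25
ee_pos: [482.4, -141.2, 112.0]
orientation: [3.141, -0.059, 0.002]
ft_force: [-1.3, 0.4, 5.6]
width: 7.7
grasp_force: 30.0
t: 8.75
ee_pos: [482.0, -141.0, 111.2]
orientation: [-3.141, 0.058, 0.0]
ft_force: [0.1, 0.9, 0.3]
width: 34.9
grasp_force: 0.0
t: 9.33
ee_pos: [485.1, -141.9, 256.9]
orientation: [3.138, -0.058, 0.014]
ft_force: [0.6, 0.3, -0.2]
width: 35.2
grasp_force: 0.0
221 [[ 422.9 -155.   112. ]
 [ 425.5 -152.6  113.4]
 [ 486.6 -145.8  127.8]
 [ 548.7 -139.7  140. ]
 [ 551.  -136.4  141.1]] ((486.9162292480469, 126.4946060180664), (28.885053634643555, 128.1049346923828), 89.74125671386719)
```

View pics/rel.png

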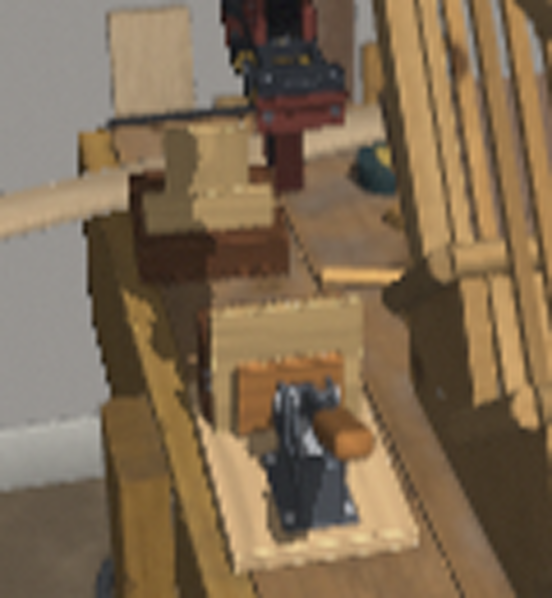

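The slip stands free in the gap, centred (zoom 210–360, 300–400), and the lever is still at rest. Next I'll close the fingers and go over the grip.

```bash
python3 -m creep '[0,-0.035,0,0,-0.004,-0.07,0,0,-0.0085,-0.105,0,0,-0.0085,-0.14,0,0,-0.0085,-0.17,0,0,-0.0085,-0.2,0,0,-0.0085,-0.225,0,0,-0.0085,-0.237,0,0,-0.0085,-0.237,-0.02,0,-0.0085,-0.237,-0.04,0]' 0
python3 -m creep '[0,0,0,0,0,0,-0.005,0,0,0,-0.01,0,0,0,-0.018,0,0,0,-0.026,0,0,0,-0.034,0,0,0,-0.034,0]'
```

```text
t: 10.22
ee_pos: [473.6, -378.6, 210.5]
orientation: [3.141, -0.061, 0.001]
ft_force: [-0.0, 0.3, -0.4]
width: 0.5
grasp_force: 0.0
t: 10.8
ee_pos: [473.0, -377.3, 175.7]
orientation: [-3.14, 0.058, 0.002]
ft_force: [1.3, 0.9, 0.2]
width: 0.7
grasp_force: 0.3
```

```bash
python3 -m creep '[0,0,-0.005,0,0,0,-0.01,0,0,0,-0.015,0,0,0,-0.02,0,0,0,-0.025,0,0,0,-0.03,0,0,0,-0.035,0,0,0,-0.035,0]'
python3 - <<'E'
from h import *
im,d,W=cloud("side")
save("pics/lev.png",cv2.resize(im[120:270,180:310],None,fx=4,fy=4,interpolation=cv2.INTER_CUBIC))
E
```

```text
t: 11.47
ee_pos: [473.4, -377.8, 141.4]
orientation: [-3.141, 0.059, 0.001]
ft_force: [-0.2, -1.2, 3.5]
width: 0.2
grasp_force: 1.4
```

View pics/lev.png

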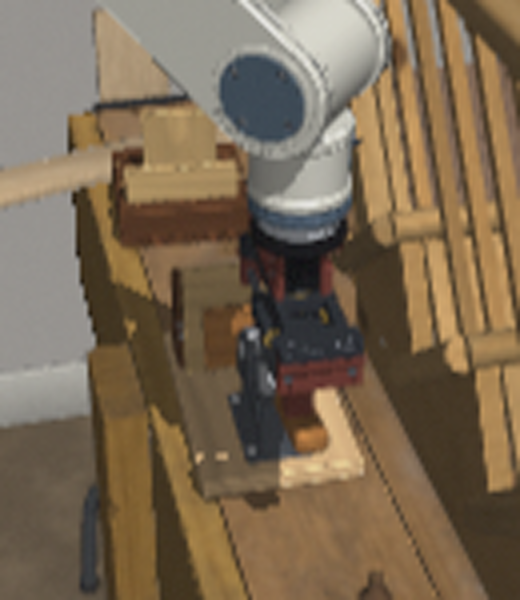

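The fingers are on the grip (zoom about 305,420) and pressing it down with 3.5 N. I'll carry on to level, TCP z ≈ 116.

```bash
python3 -m creep '[0,0,-0.004,0,0,0,-0.008,0,0,0,-0.012,0,0,0,-0.016,0,0,0,-0.02,0,0,0,-0.023,0,0,0,-0.025,0,0,0,-0.025,0]'
python3 -m creep '[0,0,0,0,0,0,0,0,0,0,0,0]'
python3 - <<'E'
from h import *
for n in("side","top"):
    im,d,W=cloud(n)
    P=W.reshape(-1,3)
    m=(P[:,1]>-435)&(P[:,1]<-270)&(abs(P[:,0]-475)<22)&(P[:,2]>80)&(P[:,2]<145)
    Q=P[m]
    for y in range(-430,-270,10):
        q=Q[abs(Q[:,1]-y)<5]
        if len(q)>2: print(n,y,len(q),np.percentile(q[:,2],[10,50,90]).round(1))
    if n=="side":
        save("pics/lev2.png",cv2.resize(im[120:270,180:310],None,fx=4,fy=4,interpolation=cv2.INTER_CUBIC))
        m=(abs(P[:,1]+142)<22)&(abs(P[:,0]-485)<75)&(P[:,2]>112)&(P[:,2]<150); Q=P[m]
        print(len(Q),np.percentile(Q,[2,50,98],axis=0).round(1))
o=get_obs();print(o["t"],o["ee_pos"],o["ft_force"])
E
```

```text
t: 12.18
ee_pos: [474.0, -379.2, 117.4]
orientation: [3.139, -0.058, 0.002]
ft_force: [-1.3, -4.9, 7.2]
width: 0.6
grasp_force: 3.4
t: 12.43
ee_pos: [474.0, -379.1, 117.8]
orientation: [3.139, -0.058, 0.002]
ft_force: [-1.3, -4.6, 6.4]
width: 0.2
grasp_force: 3.4
side -420 33 [101.5 109.3 116.2]
side -410 27 [106.1 116.6 118.6]
side -400 18 [108.3 116.9 119.1]
side -390 53 [115.7 127.5 139.1]
side -380 10 [103.7 117.4 133.7]
side -370 4 [104.4 109.5 113.1]
side -350 3 [104.  107.7 108.8]
side -280 8 [ 81.6  82.2 102.3]
103 [[ 423.2 -144.8  112.9]
 [ 449.5 -138.6  127.4]
 [ 477.2 -130.9  138.4]]
top -300 8 [110.7 114.  117.2]
top -290 7 [111.5 114.1 115.9]
top -280 16 [ 80.4 111.4 116.7]
12.5333 [ 473.98350415 -379.15690144  117.85059605] [-1.35969728 -4.32954314  6.46382518]
```

View pics/lev2.png

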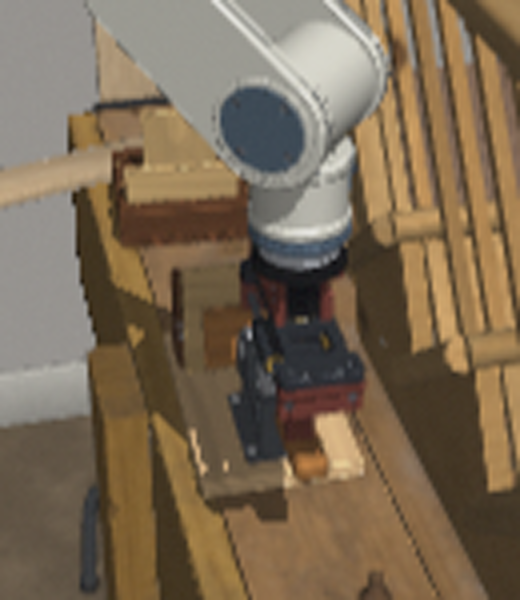

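The grip is level: its top is at z ≈ 117, it holds at about 6.5 N, and the slip has been pushed home to the block. I'm handing in.

```bash
python3 -c "
from workcell import ticket
print(ticket.close_job())"
```

```text
the job is handed in; nothing more can be done
None
```

I stood the big slip centred in the gap and let go of it, then pressed the lever level. I handed the job in at about 12.5 s with the arm still holding the lever at about 6.5 N; no verdict came back.

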